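# Open a tight jar in the jar brace

## Robot

A 7-joint arm with a two-finger parallel gripper is mounted at the origin on a cart in front of the work surface, level with it; the furniture and walls round the work are solid. World frame = base frame: x ahead of the robot, y to its left, z up, the work surface at z = 0. Lengths are in m, angles in rad, forces in N, time in s.
With the tool pointing down it reaches from about 0.425 to 0.925 m from the base axis. Payload 6.8 kg.
Tool frame: the origin (TCP) lies between the finger pads; the fingertips stand 14 mm ahead of it and the grasp point (between the pads) lies 5 mm behind it (tcp_to_tips is the distance from the TCP to the fingertips, in m); z points along the fingers, y is the direction in which the jaws open and shut (so a half turn about z gives the same grasp; the last joint's range is limited). The gripper opens to 85 mm and grips with 20 to 120 N. Pads are 22 mm wide; open, the fingers measure 114 mm over their backs; the gripper's body (76 mm by 85 mm) begins 54 mm behind the grasp point. The pads swing forward as they close: fully open they stand 13 mm farther back than shut.
Start: joints at [-1.241, 0.477, 0.022, 1.555, -0.011, 1.109, -0.083], TCP at [0.286, 0.611, 0.245] pointing down, gripper open.
Joint ranges: [-2.96, 2.96], [-0.34, 2.1], [-1.41, 1.46], [0.24, 2.44], [-1.37, 4.51], [0.17, 1.92], [-2.96, 2.96]. Speed limits (rad/s): [2.39, 2.39, 3.14, 3.14, 3.14, 3.14, 3.14].

## Interface

Orientations are given as a unit quaternion [w, x, y, z].
In Python, from bench import state, get_image, camera_info, hand_in, tcp_to_tips gives the robot as it stands.
- The arm moves only by the shell command python3 -m jog 'ROWS' [OPENING] [FORCE]. ROWS is JSON, a list of rows, each an object of numbers: "dx", "dy", "dz": the shift along the tool's x, y, z in m; "yaw": the turn about the tool's z in degrees. A call has 1 to 8 rows; each row is the pose to reach, as a shift and turn from the pose commanded when the call began, along the tool's axes at that moment; what a row does not reach only later rows make up. A row lasts 1/12 s, in which the tool goes at most 41.7 mm and 7.16 degrees, less where a joint would pass 70% of its speed; a pose out of reach is approached as far as the arm can. A call with a gripper value outside its range is refused whole. OPENING is the opening in per cent of the stroke, from 0 (shut) to 100 (fully open), set as the call begins (- or left out, the last holds). The fingers move at their own pace and stop on an object; FORCE is the grip in N (left out, the last holds). Time passes only in rows, so rows that repeat a pose let the fingers close. It gives the time, the measured TCP pose, the force and the opening at its end, in the units of the state.
- state(): the state, without advancing time (a new reading comes with each control period).
- get_image(name): name is "scene" or "side" or "wrist"; returns (picture, depth): 480x640x3 uint8, red, green, blue; 480x640 float32, m along the optical axis (not along the pixel's ray), 0 where there is no reading.
- camera_info(name): a dict with "K" (3x3 intrinsics, pixels), "origin" and "rotation" of the camera in the world. Camera axes: x right, y up, looking along -z (the intrinsics and any distortion apply to the point x, -y, -z); pixel columns grow to the right and rows downward; lengths in m; the calibration is good to about 2 mm. The wrist camera is an equidistant fisheye: a pixel r from the principal point sees the ray r / f radians off the axis. A picture is of the moment at which its call begins: read the wrist's pose just before it. camera_info takes no time and is no camera call; for the wrist camera it gives the pose at the moment of the call.
- hand_in(): hands the job in, once; it reports no verdict.
The state is a dict: "time_s": time; "joint_positions": joint angles; "joint_velocities": joint speeds; "effort": joint torques, N m; "tcp_pos": TCP position; "orientation": TCP orientation; "contact_force": force on the tool from outside, world axes, zero at the start; "moment": the same for the moment, N m; "finger_gap": finger opening in m.
Only numpy, scipy, OpenCV 4.12 (cv2) and the standard library are available. Lean on these libraries where they do the work, as an engineer would, in place of code of your own. Each camera call takes 0.05 s, during which the arm holds its last target. There are 200 camera calls.

## Task

Set the square-footed amber jar, cap still on, fully down and square into the pocket of the wooden jar brace. With the brace keeping the jar from turning, unscrew the tight red cap counterclockwise, stop turning once its thread lets go, and lift it straight up. Finish holding the cap level about 2 cm above the jar's mouth with the jar still seated; do not put it down, and leave the other things where they are.

Things in the scene. Friction and masses are not known exactly. Their poses are not given: they have to be found in the camera images.
- jar: Amber glass jar, 0.24 to 0.42 kg, upright on the worktop. Origin: centre of its underside, z up. Square foot 60 x 60 x 48 mm, sides along its x and y, edges rounded 5 mm; above it a round shoulder (radius 28 mm at z 50, 23 mm at z 62) and a round threaded neck up to z 88 mm. Any of the four ways round fits the brace.
- jar_mouth (a point): Centre of the jar's rim, 88 mm above its underside. Thread: with the cap's yaw in the jar's frame (counterclockwise from above, 0 when tight) below about 47 degrees it holds, and pulling only lifts the jar; from 47 to 95 degrees the cap is free to lift; at 95 degrees it meets a stop unless lifted. A stiff black seal with three 4 mm nubs on the rim turns with the cap.
- cap: Red round cap, 60 mm across (61 over its ribs), 21 mm high, 60 g, screwed tight on the jar; the jar may be carried by it. Origin: centre of its lower edge, z up, 74 mm above the jar's underside when screwed on. Unscrews counterclockwise from above; the stiff seal resists with about 0.35 N m all the way. Turned 55 to 90 degrees, best about 72, it is free to lift: one grasp is enough.
- cap_mark (a point): White dot, 7 mm across, on the cap's top, 22 mm from its axis along the cap's x axis. While the cap is tight it lies on the side of the jar's +x.
- brace: Wooden jar brace fixed to the worktop, 110 x 110 x 34 mm, on a thin black rubber foot of 116 x 116 mm. Origin: centre of its underside, z up. In its centre a square pocket open to the top, 62.5 x 62.5 mm, sides along its x and y, 24 mm deep, mouth chamfered 4 mm; it takes the jar's foot and keeps it from turning.
- pocket_floor (a point): Centre of the pocket's floor, 10 mm above the worktop; the seated jar's underside lies here.
- teaspoon: Steel teaspoon, 130 x 26 x 11 mm, lying on the worktop; origin at the centre of its underside. Leave it alone.
- glass: Clear glass tumbler, 79 mm across, 90 mm high; origin at the centre of its underside. Leave it alone.
- timer: Round kitchen timer, white with a teal top, 66 mm across, 46 mm high; origin at the centre of its underside. Leave it alone.
- scourer: Ball of steel wool, 51 mm across, 30 mm high; origin at the centre of its underside. Leave it alone.

How it is judged:
On the way, in this order (a step that is already met when the one before it is completed fails the run):
1. the jar, cap still screwed on, stands fully down and square in the pocket of the brace (z of jar in the frame of pocket_floor below 0.003 m and horizontal distance between jar and pocket_floor below 0.005 m and angle between jar's own z axis and vertical below 0.06 rad and x of cap_mark in the frame of jar above 0.0185 m and z of cap in the frame of jar below 0.078 m), for 0.2 s.
2. the cap has been turned at least 37 degrees counterclockwise on the jar's neck while the jar stands in the pocket (z of jar in the frame of pocket_floor below 0.006 m and horizontal distance between jar and pocket_floor below 0.006 m and x of cap_mark in the frame of jar below 0.0175 m and y of cap_mark in the frame of jar above 0 m and z of cap in the frame of jar below 0.082 m), for 0.05 s.
At the end, for the whole second after the job is handed in: The fingers hold the cap still and level (within about 8 degrees), its lower edge 3 to 45 mm above the jar's rim and its axis within 15 mm of the jar's, not touching the jar; the jar, untouched by the fingers, stands at rest and upright in the pocket, within 3 mm of its floor and 5 mm of its centre (z of cap in the frame of jar_mouth between 0.003 and 0.045 m and horizontal distance between cap and jar_mouth below 0.015 m and angle between cap's own z axis and vertical below 0.15 rad and linear speed of cap below 0.03 m/s and contact force between the fingers and cap above 2 N and contact force between each of cap, the fingers and jar below 0.2 N and contact force between anything else and jar above 0.5 N and linear speed of jar below 0.02 m/s and z of jar in the frame of pocket_floor below 0.003 m and horizontal distance between jar and pocket_floor below 0.005 m and angle between jar's own z axis and vertical below 0.06 rad); the arm keeps its last pose, push and grip.
It fails at once if the cap is turned on past 120 degrees, far beyond where the thread lets go (x of cap_mark in the frame of jar below -0.011 m).
It fails at once if another thing is moved more than 3 cm (distance of any of teaspoon, glass, timer, scourer from where it was at the start of the episode above 0.03 m).
It also fails if it takes over 48 s, if anything falls off the work surface, if the arm or the gripper's body presses on something with over 40 N, if the wrist force passes 120 N, or if a joint passes its speed limit or range.

## Working session

There is one attempt and no reset: what is moved stays moved. The work goes in short steps, Python scripts to look and compute and a shell command to move; the robot and the scene stay as the last step left them, time stands still between calls to the robot, and variables do not carry over. Pictures are saved under pics/ and viewed, about 8 in all and at most 12, crops included, and the job is handed in when it is done.

```bash
mkdir -p pics; ls; python3 - <<'E'
from bench import *
import cv2,numpy as np
print(state()); print(tcp_to_tips)
for n in ["scene","side"]:
    im,d=get_image(n); cv2.imwrite(f"pics/{n}.png",im[:,:,::-1]); np.savez(f"{n}.npz",im=im,d=d)
    print(n,camera_info(n))
E
```

```text
pics
{'time_s': 0.0, 'joint_positions': array([-1.24112506,  0.47779843,  0.02233881,  1.556482  , -0.01150487,
        1.10929547, -0.08310674]), 'joint_velocities': array([ 3.65779802e-03,  8.38908179e-05,  2.99322735e-04,  7.51804947e-04,
        1.88654759e-04, -2.41545371e-03,  2.99098517e-04]), 'effort': array([ 2.90446669e-04, -5.96472967e+01,  1.60828885e+00, -2.81193334e+01,
        1.25757518e-02,  9.57451179e-03,  3.39736653e-05]), 'tcp_pos': array([0.28591202, 0.6108142 , 0.2443139 ]), 'orientation': array([-1.35673157e-04,  2.17135446e-01,  9.76141044e-01, -9.17581065e-04]), 'contact_force': array([-0.02074309, -1.02828124, -0.38575301]), 'moment': array([-0.03767626, -0.04267244,  0.01987264]), 'finger_gap': 0.08540771895977609}
0.014
scene {'K': array([[570.25164491,   0.        , 320.61032246],
       [  0.        , 570.25164491, 234.42306386],
       [  0.        ,   0.        ,   1.        ]]), 'origin': array([ 0.06605243, -0.33893226,  1.24618918]), 'rotation': array([ 0.82997592,  0.20727786, -0.12296438, -0.50304634])}
side {'K': array([[596.05090532,   0.        , 324.49901218],
       [  0.        , 596.05090532, 240.25955752],
       [  0.        ,   0.        ,   1.        ]]), 'origin': array([-0.14250739, -0.53460295,  1.07976766]), 'rotation': array([ 0.81458517,  0.31538683, -0.16545025, -0.45783005])}
```

View pics/scene.png

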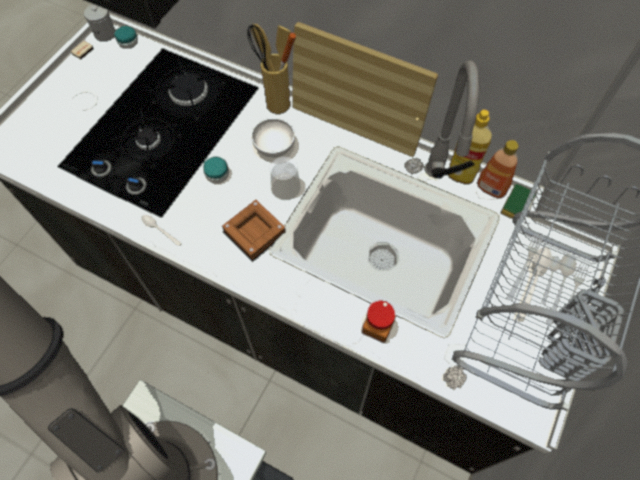

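View pics/side.png

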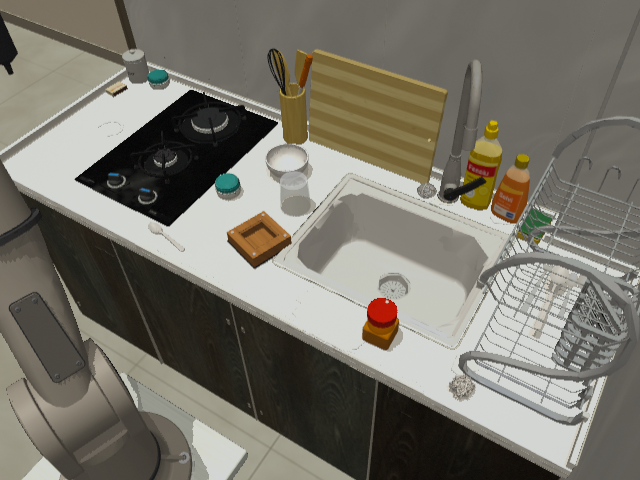

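The cap is at about (380,315) in the scene view, with its dot at about (384,305). The brace is at (253,228), the glass at (285,178), the timer at (216,168), the spoon at (160,228) and the scourer at (455,377). The path from jar to brace is clear along the counter's front.

```bash
cat > h.py <<'E'
import cv2,numpy as np
from scipy.spatial.transform import Rotation as R
from bench import *
def rot(q): return R.from_quat(np.r_[q[1:],q[0]])
def rays(n,uv,ci=None):
    ci=ci or camera_info(n); K=ci['K']; uv=np.atleast_2d(uv).astype(float)
    a=np.c_[(uv[:,0]-K[0,2])/K[0,0],(uv[:,1]-K[1,2])/K[1,1]]
    if n=='wrist':
        r=np.hypot(*a.T)[:,None]; s=np.where(r>1e-9,np.sin(r)/np.maximum(r,1e-9),1)
        v=np.c_[a[:,:1]*s,-a[:,1:]*s,-np.cos(r)]
    else: v=np.c_[a[:,0],-a[:,1],-np.ones(len(a))]
    return ci['origin'],rot(ci['rotation']).apply(v)
def plane(n,uv,z,ci=None):
    o,d=rays(n,uv,ci); return (o+d*((z-o[2])/d[:,2])[:,None])
def cloud(n,mask,depth,ci=None):
    v,u=np.nonzero(mask&(depth>0)); o,d=rays(n,np.c_[u,v],ci)
    f=rot((ci or camera_info(n))['rotation']).apply([0,0,-1])
    return o+d*(depth[v,u]/(d@f))[:,None],np.c_[u,v]
def big(m):
    k,l,s,c=cv2.connectedComponentsWithStats(m.astype(np.uint8)); 
    return l==1+np.argmax(s[1:,4]) 
def red(im):
    h=cv2.cvtColor(im,cv2.COLOR_RGB2HSV); return ((h[...,0]<6)|(h[...,0]>172))&(h[...,1]>190)&(h[...,2]>90)
def wood(im):
    h=cv2.cvtColor(im,cv2.COLOR_RGB2HSV); return (h[...,0]>=6)&(h[...,0]<22)&(h[...,1]>120)
E
python3 - <<'E'
from h import *
rois={'scene':((355,290,400,345),(215,195,295,265)),'side':((355,290,405,355),(220,205,300,270))}
for n in rois:
    f=np.load(n+'.npz'); im,d=f['im'],f['d']
    def roi(m,b):
        o=np.zeros_like(m); o[b[1]:b[3],b[0]:b[2]]=m[b[1]:b[3],b[0]:b[2]]; return o
    j,b=rois[n]
    m=roi(red(im),j); P,uv=cloud(n,m,d); print(n,'red z',np.percentile(P[:,2],[5,50,95]))
    t=P[P[:,2]>0.090]; print(' cap circ',cv2.minEnclosingCircle(t[:,:2].astype(np.float32)),t.mean(0))
    hull=cv2.convexHull(np.argwhere(m)[:,::-1].astype(np.int32))
    hm=np.zeros(m.shape,np.uint8); cv2.fillConvexPoly(hm,hull,1)
    h=cv2.cvtColor(im,cv2.COLOR_RGB2HSV)
    dm=(hm>0)&(im.min(2)>110)&(h[...,1]<120); dv=np.argwhere(dm)[:,::-1]; print(' dot',len(dv),dv.mean(0),plane(n,dv.mean(0),.095))
    m=roi(wood(im),j); P,_=cloud(n,m,d); 
    t=P[(P[:,2]>0.01)&(P[:,2]<.05)]; print(' foot',cv2.minAreaRect(t[:,:2].astype(np.float32)))
    m=roi(wood(im),b); P,_=cloud(n,m,d); print(' z',np.percentile(P[:,2],[5,50,95]))
    t=P[(P[:,2]>0.028)&(P[:,2]<.042)]; print(' brace',cv2.minAreaRect(t[:,:2].astype(np.float32)),t.mean(0))
E
```

```text
scene red z [0.08964191 0.09362161 0.09754493]
 cap circ ((0.4924526810646057, -0.2534745931625366), 0.029163289815187454) [ 0.49055638 -0.25411159  0.09396597]
 dot 10 [384.5 304. ] [[ 0.51720686 -0.25172415  0.095     ]]
 foot ((0.47946932911872864, -0.2544831335544586), (0.03249800205230713, 0.05643271654844284), 3.9743711948394775)
 z [0.00605345 0.02908788 0.03567833]
 brace ((0.5757665634155273, 0.1187058687210083), (0.10980071127414703, 0.10918750613927841), 71.44766235351562) [0.57179827 0.117093   0.03240928]
side red z [0.08181011 0.09412408 0.09746787]
 cap circ ((0.49489879608154297, -0.25388938188552856), 0.03166995197534561) [ 0.49327962 -0.25374829  0.09446266]
 dot 15 [385.         300.73333333] [[ 0.51737845 -0.24816781  0.095     ]]
 foot ((0.49199894070625305, -0.25360924005508423), (0.059497345238924026, 0.06093106418848038), 3.9418866634368896)
 z [0.00627135 0.02918486 0.03602579]
 brace ((0.5765919089317322, 0.11969132721424103), (0.11641538143157959, 0.11280150711536407), 71.40888214111328) [0.57431002 0.11791868 0.03282987]
```

```bash
cat >> h.py <<'E'
def go(x,y,z,yaw=None):
    "rows from the present pose to world x,y,z and world angle (deg) of tool y"
    s=state(); r=rot(s['orientation']); d=r.inv().apply(np.array([x,y,z])-s['tcp_pos'])
    a=r.apply([0,1,0]); c=np.degrees(np.arctan2(a[1],a[0])); t=r.apply([0,0,1])
    print('at',s['tcp_pos'].round(4),'yaw',c.round(2),'tilt',t[:2].round(4),'j',s['joint_positions'].round(2),'t',s['time_s'])
    print('shift',d.round(4),'turn',None if yaw is None else round(-((yaw-c+180)%360-180),2))
E
python3 -c "
from h import *
go(.4935,-.2535,.2,-20)"
```

```text
at [0.2859 0.6109 0.2444] yaw 64.92 tilt [-0.0006 -0.0016] j [-1.24  0.48  0.02  1.56 -0.01  1.11 -0.08] t 0.1
shift [-0.5544 -0.6949  0.0456] turn 84.92
```

```bash
python3 -m jog '[{"dx":-0.36,"dy":-0.27,"yaw":50},{"dx":-0.36,"dy":-0.27,"yaw":50},{"dx":-0.36,"dy":-0.27,"yaw":50},{"dx":-0.36,"dy":-0.27,"yaw":50},{"dx":-0.36,"dy":-0.27,"yaw":50},{"dx":-0.36,"dy":-0.27,"yaw":50},{"dx":-0.36,"dy":-0.27,"yaw":50},{"dx":-0.36,"dy":-0.27,"yaw":50}]' 100
python3 -c "
from h import *
go(.4935,-.2535,.2,-20)"
```

```text
at [0.2859 0.6109 0.2444] yaw 64.92 tilt [-0.0006 -0.0016] j [-1.24  0.48  0.02  1.56 -0.01  1.11 -0.08] t 0.1
shift [-0.5544 -0.6949  0.0456] turn 84.92schema error: expected keys dx, dy, dz, yaw
```

All four keys are required.

```bash
python3 -m jog '[{"dx":-0.36,"dy":-0.27,"dz":0,"yaw":50},{"dx":-0.36,"dy":-0.27,"dz":0,"yaw":50},{"dx":-0.36,"dy":-0.27,"dz":0,"yaw":50},{"dx":-0.36,"dy":-0.27,"dz":0,"yaw":50},{"dx":-0.36,"dy":-0.27,"dz":0,"yaw":50},{"dx":-0.36,"dy":-0.27,"dz":0,"yaw":50},{"dx":-0.36,"dy":-0.27,"dz":0,"yaw":50},{"dx":-0.36,"dy":-0.27,"dz":0,"yaw":50}]' 100
python3 -c "
from h import *
go(.4935,-.2535,.2,-20)"
```

```text
time_s: 0.77
tcp_pos: [0.4432, 0.3151, 0.2451]
orientation: [-0.0, 0.612, 0.791, -0.0]
contact_force: [1.0, 0.5, -0.6]
finger_gap: 0.0854
at [0.4432 0.3151 0.2451] yaw 14.55 tilt [-0.0004 -0.0002] j [-0.98  0.26  0.3   1.89 -0.09  1.   -0.39] t 0.7667
shift [-0.563  -0.0941  0.0452] turn 34.55
```

```bash
python3 -m jog '[{"dx":-0.28,"dy":-0.06,"dz":0,"yaw":17},{"dx":-0.28,"dy":-0.06,"dz":0,"yaw":17},{"dx":-0.28,"dy":-0.06,"dz":0,"yaw":17},{"dx":-0.28,"dy":-0.06,"dz":0,"yaw":17},{"dx":-0.28,"dy":-0.06,"dz":0,"yaw":17},{"dx":-0.28,"dy":-0.06,"dz":0,"yaw":17},{"dx":-0.28,"dy":-0.06,"dz":0,"yaw":17},{"dx":-0.28,"dy":-0.06,"dz":0,"yaw":17}]'
python3 - <<'E'
from h import *
ci=camera_info('wrist'); im,d=get_image('wrist'); np.savez('w0.npz',im=im,d=d); cv2.imwrite('pics/w0.png',im[:,:,::-1]); print(ci)
go(.4935,-.2535,.2,-20)
E
```

```text
time_s: 1.43
tcp_pos: [0.4564, 0.0235, 0.2454]
orientation: [0.001, 0.723, 0.69, -0.001]
contact_force: [0.2, -0.3, 0.8]
finger_gap: 0.0857
{'K': array([[371.64829954,   0.        , 315.27127352],
       [  0.        , 371.64829954, 239.45160297],
       [  0.        ,   0.        ,   1.        ]]), 'origin': array([0.4612183 , 0.10584671, 0.37435141]), 'rotation': array([ 0.98607659, -0.16460934,  0.00435936, -0.02318883])}
at [0.4566 0.0272 0.2453] yaw -2.52 tilt [-0.0002 -0.0003] j [-0.68  0.11  0.53  2.08 -0.07  0.97 -0.16] t 1.4833
shift [-0.2788  0.0492  0.0454] turn 17.48
```

View pics/w0.png

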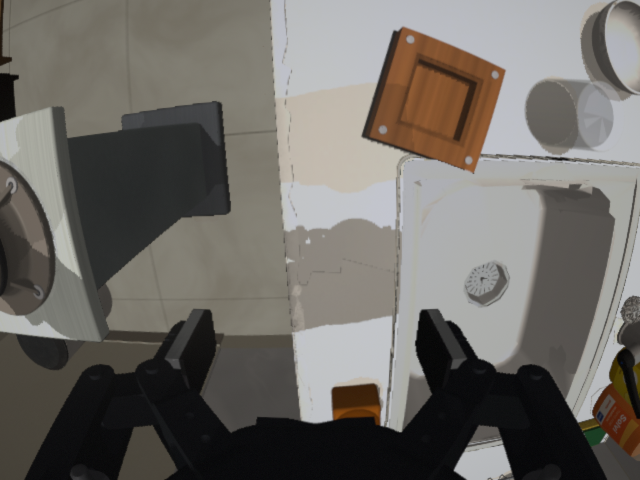

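The brace's four bolts are at (411,40), (494,75), (468,160) and (383,129). The jar's foot is at (355,400).

```bash
python3 - <<'E'
from h import *
f=np.load('w0.npz'); im,d=f['im'],f['d']
ci={'K': np.array([[371.64829954,0,315.27127352],[0,371.64829954,239.45160297],[0,0,1]]),'origin':np.array([0.4612183,0.10584671,0.37435141]),'rotation':np.array([0.98607659,-0.16460934,0.00435936,-0.02318883])}
P=[]
for c in [(411,40),(494,75),(468,160),(383,129)]:
    p=im[c[1]-7:c[1]+8,c[0]-7:c[0]+8]; m=cv2.cvtColor(p,cv2.COLOR_RGB2HSV)[...,1]<90
    q=np.argwhere(m).mean(0)[::-1]+np.array(c)-7; P.append(q)
P=plane('wrist',np.array(P),.034,ci); print('bolts',P.round(4),'c',P.mean(0))
for k in range(4):
    e=P[(k+1)%4]-P[k]; print(np.degrees(np.arctan2(e[1],e[0])),np.hypot(*e[:2]))
m=wood(im); m[200:]=0; m[:,520:]=0
C,_=cloud('wrist',big(m),d,ci); t=C[(C[:,2]>.028)&(C[:,2]<.042)]; print(cv2.minAreaRect(t[:,:2].astype(np.float32)))
m=wood(im); m[:380]=0; m[:,:320]=0; m[:,395:]=0
C,_=cloud('wrist',big(m),d,ci);print(np.percentile(C[:,2],[5,50,95])); t=C[(C[:,2]>.005)&(C[:,2]<.055)]; print('foot',cv2.minAreaRect(t[:,:2].astype(np.float32)))
E
python3 -m jog '[{"dx":-0.27,"dy":0.05,"dz":0,"yaw":17.5},{"dx":-0.27,"dy":0.05,"dz":0,"yaw":17.5},{"dx":-0.27,"dy":0.05,"dz":0,"yaw":17.5},{"dx":-0.27,"dy":0.05,"dz":0,"yaw":17.5},{"dx":-0.27,"dy":0.05,"dz":0,"yaw":17.5},{"dx":-0.27,"dy":0.05,"dz":0,"yaw":17.5},{"dx":-0.27,"dy":0.05,"dz":0,"yaw":17.5},{"dx":-0.27,"dy":0.05,"dz":0,"yaw":17.5}]'
python3 - <<'E'
from h import *
ci=camera_info('wrist'); im,d=get_image('wrist'); np.savez('w1.npz',im=im,d=d,**ci); cv2.imwrite('pics/w1.png',im[:,:,::-1])
go(.4935,-.2535,.2,-20)
E
```

```text
bolts [[0.5504 0.1778 0.034 ]
 [0.6357 0.1489 0.034 ]
 [0.607  0.0634 0.034 ]
 [0.5215 0.0924 0.034 ]] c [0.57865401 0.1206138  0.034     ]
-18.687894006193286 0.09009783435264482
-108.60365888867767 0.090194854998554
161.24246063724215 0.09023287357518817
71.3105986782537 0.09008507584424004
((0.5780957937240601, 0.11998522281646729), (0.10970498621463776, 0.11042945086956024), 71.14510345458984)
[0.00894857 0.03803166 0.05605605]
foot ((0.49670982360839844, -0.2316335290670395), (0.028838202357292175, 0.061013564467430115), 79.79615783691406)
time_s: 2.15
tcp_pos: [0.4972, -0.2455, 0.2454]
orientation: [0.002, 0.819, 0.574, -0.001]
contact_force: [-0.9, -0.4, 0.1]
finger_gap: 0.0854
at [ 0.4972 -0.2424  0.2449] yaw -19.79 tilt [-0.0007 -0.0013] j [-0.22  0.33  0.7   1.89 -0.25  1.02  0.24] t 2.2
shift [-0.0116  0.0003  0.045 ] turn 0.21
```

View pics/w1.png

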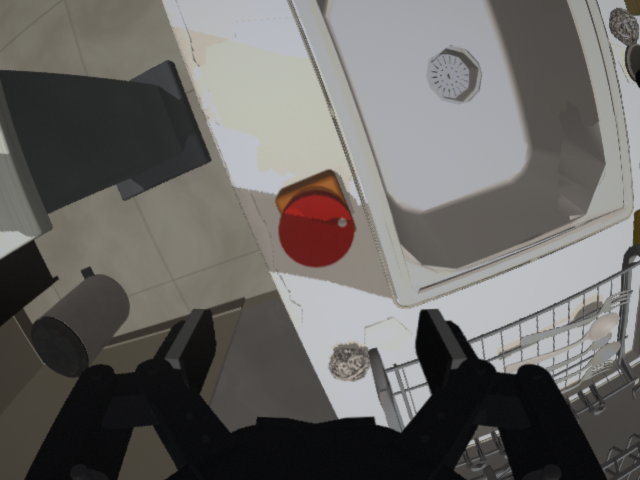

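The cap's centre is at about (317,229), its dot at (342,222), and the foot's corner shows behind at (328,175).

```bash
python3 - <<'E'
from h import *
f=np.load('w1.npz'); im,d=f['im'],f['d']; ci={k:f[k] for k in('K','origin','rotation')}
m=red(im); m=big(m); hull=cv2.convexHull(np.argwhere(m)[:,::-1].astype(np.int32))
C,_=cloud('wrist',m,d,ci); t=C[C[:,2]>.09]; print('z',np.percentile(C[:,2],[5,50,95]),'cap',cv2.minEnclosingCircle(t[:,:2].astype(np.float32)))
h=plane('wrist',hull[:,0],.095,ci); print('cap rays',cv2.minEnclosingCircle(h[:,:2].astype(np.float32)))
p=im[212:233,332:353]; q=np.argwhere(cv2.cvtColor(p,cv2.COLOR_RGB2HSV)[...,1]<110).mean(0)[::-1]+[332,212]
print('dot',q,plane('wrist',q,.095,ci))
w=wood(im); w[240:]=0; w[:160]=0; w[:,:265]=0;w[:,360:]=0; w=big(w)
C,_=cloud('wrist',w,d,ci); t=C[(C[:,2]>.005)&(C[:,2]<.055)]
print('foot',cv2.minAreaRect(t[:,:2].astype(np.float32)))
s=C[(C[:,2]>.01)&(C[:,2]<.040)]; print('side',len(s),np.degrees(np.arctan2(*cv2.fitLine(s[:,:2].astype(np.float32),cv2.DIST_HUBER,0,.01,.01)[[1,0],0])),s.mean(0))
E
```

```text
z [0.09464831 0.09580669 0.09697135] cap ((0.5023874044418335, -0.24036598205566406), 0.02615702897310257)
cap rays ((0.5027907490730286, -0.2400006353855133), 0.02610493265092373)
dot [343.49367089 220.83544304] [[ 0.51971935 -0.25162365  0.095     ]]
foot ((0.4978572130203247, -0.23229007422924042), (0.028936542570590973, 0.06262623518705368), 78.146240234375)
side 201 2.6409647 [ 0.49605652 -0.22346628  0.02870779]
```

```bash
sed -i 's/&(h\[...,2\]>90)/\&(h[...,2]>50)/;s/<6)|(h\[...,0\]>172))&(h\[...,1\]>190/<6)|(h[...,0]>172))\&(h[...,1]>150/' h.py; python3 - <<'E'
from h import *
f=np.load('w1.npz'); im,d=f['im'],f['d']; ci={k:f[k] for k in('K','origin','rotation')}
m=red(im); m=big(m); hull=cv2.convexHull(np.argwhere(m)[:,::-1].astype(np.int32))
h=plane('wrist',hull[:,0],.095,ci); c,r=cv2.minEnclosingCircle(h[:,:2].astype(np.float32)); print('cap rays',c,r)
e=np.array([0.51972,-0.25162])-c; print('dot',np.degrees(np.arctan2(e[1],e[0])),np.hypot(*e))
go(*c,.081,-20)
E
```

```text
cap rays (0.49622076749801636, -0.2507378160953522) 0.03138154000043869
dot -2.149929347120779 0.02351578569012531
at [ 0.4972 -0.2424  0.2449] yaw -19.79 tilt [-0.0007 -0.0013] j [-0.22  0.33  0.7   1.89 -0.25  1.02  0.24] t 2.2
shift [-0.0079  0.0019  0.164 ] turn 0.21
```

```bash
python3 -m jog '[{"dx":-0.008,"dy":0.002,"dz":0,"yaw":0},{"dx":-0.008,"dy":0.002,"dz":0.04,"yaw":0},{"dx":-0.008,"dy":0.002,"dz":0.08,"yaw":0},{"dx":-0.008,"dy":0.002,"dz":0.11,"yaw":0},{"dx":-0.008,"dy":0.002,"dz":0.11,"yaw":0},{"dx":-0.008,"dy":0.002,"dz":0.11,"yaw":0}]'
python3 - <<'E'
from h import *
ci=camera_info('wrist'); im,d=get_image('wrist'); np.savez('w2.npz',im=im,d=d,**ci)
m=big(red(im)); hull=cv2.convexHull(np.argwhere(m)[:,::-1].astype(np.int32))
h=plane('wrist',hull[:,0],.095,ci); c,r=cv2.minEnclosingCircle(h[:,:2].astype(np.float32)); print('cap rays',c,r,hull[:,0].min(0),hull[:,0].max(0))
go(*c,.079,-20)
E
```

```text
time_s: 2.7
tcp_pos: [0.4959, -0.2469, 0.1345]
orientation: [-0.002, 0.816, 0.577, -0.001]
contact_force: [-0.5, -0.1, 0.7]
finger_gap: 0.0853
cap rays (0.49746158719062805, -0.2502894401550293) 0.03296169638633728 [262 229] [376 344]
at [ 0.497  -0.248   0.1362] yaw -19.5 tilt [0.0003 0.0002] j [-0.13  0.48  0.62  1.97 -0.38  0.81  0.37] t 2.75
shift [-0.002   0.0012  0.0572] turn 0.5
```

```bash
python3 -m jog '[{"dx":-0.003,"dy":0.001,"dz":0.02,"yaw":0},{"dx":-0.003,"dy":0.001,"dz":0.04,"yaw":0},{"dx":-0.003,"dy":0.001,"dz":0.056,"yaw":0},{"dx":-0.003,"dy":0.001,"dz":0.056,"yaw":0},{"dx":-0.003,"dy":0.001,"dz":0.056,"yaw":0},{"dx":-0.003,"dy":0.001,"dz":0.056,"yaw":0}]'
python3 -c "
from h import *
go(.4965,-.2507,.079,-20)"
```

```text
time_s: 3.25
tcp_pos: [0.4978, -0.2523, 0.0815]
orientation: [0.001, 0.817, 0.577, 0.001]
contact_force: [-0.8, 0.6, 0.2]
finger_gap: 0.0854
at [ 0.4978 -0.2523  0.0815] yaw -19.56 tilt [ 0.0033 -0.001 ] j [-0.07  0.56  0.56  2.   -0.45  0.7   0.43] t 3.25
shift [ 0.0011 -0.0018  0.0025] turn 0.44
```

```bash
python3 -m jog '[{"dx":0,"dy":0,"dz":0.002,"yaw":0},{"dx":0,"dy":0,"dz":0.002,"yaw":0},{"dx":0,"dy":0,"dz":0.002,"yaw":0},{"dx":0,"dy":0,"dz":0.002,"yaw":0},{"dx":0,"dy":0,"dz":0.002,"yaw":0},{"dx":0,"dy":0,"dz":0.002,"yaw":0},{"dx":0,"dy":0,"dz":0.002,"yaw":0},{"dx":0,"dy":0,"dz":0.002,"yaw":0}]' 0 80
python3 -m jog '[{"dx":0,"dy":0,"dz":-0.01,"yaw":0},{"dx":0,"dy":0,"dz":-0.03,"yaw":0},{"dx":0,"dy":0,"dz":-0.06,"yaw":0},{"dx":0,"dy":0,"dz":-0.09,"yaw":0},{"dx":0,"dy":0,"dz":-0.12,"yaw":0},{"dx":0,"dy":0,"dz":-0.12,"yaw":0},{"dx":0,"dy":0,"dz":-0.12,"yaw":0}]'
python3 - <<'E'
from h import *
go(.5785,.1206,.2,-41)
ci=camera_info('wrist'); im,d=get_image('wrist'); np.savez('w3.npz',im=im,d=d,**ci); cv2.imwrite('pics/w3.png',im[:,:,::-1])
E
```

```text
time_s: 3.92
tcp_pos: [0.4967, -0.2519, 0.0787]
orientation: [0.0, 0.817, 0.576, 0.001]
contact_force: [-2.9, 2.0, 9.8]
finger_gap: 0.0585
time_s: 4.5
tcp_pos: [0.497, -0.2521, 0.1989]
orientation: [0.001, 0.817, 0.577, 0.001]
contact_force: [-0.6, 0.2, -4.2]
finger_gap: 0.0583
at [ 0.497  -0.2521  0.1989] yaw -19.58 tilt [ 0.0034 -0.0005] j [-0.17  0.39  0.68  1.92 -0.31  0.93  0.31] t 4.5
shift [ 0.3785 -0.0481 -0.001 ] turn 21.42
```

View pics/w3.png

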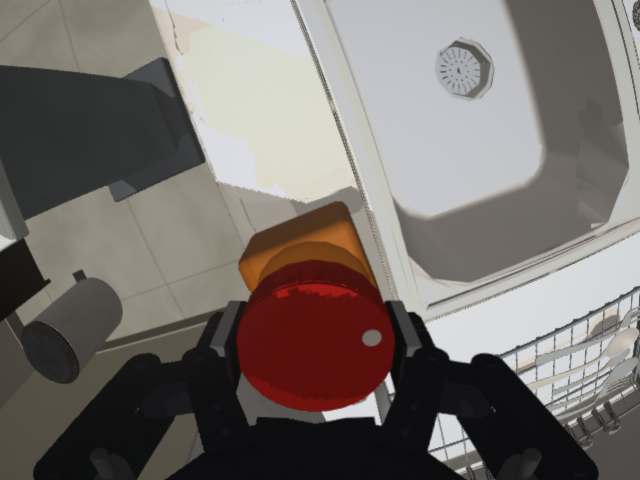

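The jar hangs from the cap; its foot's front face spans about (240,260) to (345,205), and the dot is at (371,337).

```bash
cat >> h.py <<'E'
def jar(im,d,ci,under):
    "yaw of the held jar from its visible side, its middle in world and in tool axes, and cap circle"
    w=big(wood(im)&(np.arange(480)[:,None]<300)); C,_=cloud('wrist',w,d,ci); z=C[:,2]-under
    s=C[(z>.010)&(z<.040)]; t=C[(z>.004)&(z<.047)]
    print('z',np.percentile(z,[1,50,99]).round(4),'foot rect',cv2.minAreaRect(t[:,:2].astype(np.float32)))
    l=cv2.fitLine(s[:,:2].astype(np.float32),cv2.DIST_HUBER,0,.003,.003)[:,0]
    print('side',len(s),'angle',np.degrees(np.arctan2(l[1],l[0])),'pt',s.mean(0),'resid',np.std((s[:,:2]-l[2:])@[-l[1],l[0]]))
    n=np.array([-l[1],l[0]]); n=n*np.sign(n@(ci['origin'][:2]-l[2:]))
    e=(t[:,:2]-l[2:])@l[:2]; lo,hi=np.percentile(e,[.5,99.5]); print('width',hi-lo,'centre',l[2:]+l[:2]*(lo+hi)/2-n*.03)
    m=big(red(im)); hull=cv2.convexHull(np.argwhere(m)[:,::-1].astype(np.int32))[:,0]
    C,_=cloud('wrist',m,d,ci); zt=np.median(C[:,2]); h=plane('wrist',hull,under+.095,ci)
    print('cap top z',zt-under,'cap',cv2.minEnclosingCircle(h[:,:2].astype(np.float32)))
E
python3 - <<'E'
from h import *
f=np.load('w3.npz'); im,d=f['im'],f['d']; ci={k:f[k] for k in('K','origin','rotation')}
jar(im,d,ci,.1989-.0787)
p=im[325:350,358:385]; q=np.argwhere(cv2.cvtColor(p,cv2.COLOR_RGB2HSV)[...,1]<110).mean(0)[::-1]+[358,325]
print('dot',q,plane('wrist',q,.1989-.0787+.095,ci))
E
```

```text
z [0.0098 0.0469 0.0748] foot rect ((0.49737295508384705, -0.24416065216064453), (0.05869189649820328, 0.04304958134889603), 2.762261390686035)
side 1580 angle 2.6958957 pt [ 0.49857601 -0.22350509  0.14634817] resid 0.0020945907260274733
width 0.05808280716413079 centre [ 0.49795249 -0.25331951]
cap top z 0.09562011321021334 cap ((0.49892884492874146, -0.2499534785747528), 0.03435380384325981)
dot [371.28346457 337.33070866] [[ 0.51926695 -0.25345646  0.2152    ]]
```

```bash
python3 -m jog '[{"dx":0.036,"dy":-0.005,"dz":0,"yaw":2},{"dx":0.072,"dy":-0.009,"dz":0,"yaw":5},{"dx":0.11,"dy":-0.014,"dz":0,"yaw":8},{"dx":0.15,"dy":-0.019,"dz":0,"yaw":11},{"dx":0.19,"dy":-0.024,"dz":0,"yaw":14},{"dx":0.23,"dy":-0.029,"dz":0,"yaw":17},{"dx":0.27,"dy":-0.034,"dz":0,"yaw":20},{"dx":0.3,"dy":-0.038,"dz":0,"yaw":21.4}]'
python3 -c "
from h import *
go(.5784,.1223,.16,-41)"
```

```text
time_s: 5.22
tcp_pos: [0.56, 0.0478, 0.1952]
orientation: [-0.001, 0.91, 0.415, -0.002]
contact_force: [0.3, 0.6, -3.4]
finger_gap: 0.0585
at [0.56   0.0478 0.1952] yaw -40.96 tilt [-0.0036  0.0002] j [-0.75  0.42  0.72  1.91 -0.34  0.94 -0.58] t 5.2167
shift [ 0.0684 -0.0348  0.0352] turn 0.04
```

```bash
python3 -m jog '[{"dx":0.02,"dy":-0.01,"dz":0,"yaw":0},{"dx":0.045,"dy":-0.022,"dz":0,"yaw":0},{"dx":0.068,"dy":-0.035,"dz":0.01,"yaw":0},{"dx":0.068,"dy":-0.035,"dz":0.025,"yaw":0},{"dx":0.068,"dy":-0.035,"dz":0.035,"yaw":0},{"dx":0.068,"dy":-0.035,"dz":0.035,"yaw":0},{"dx":0.068,"dy":-0.035,"dz":0.035,"yaw":0},{"dx":0.068,"dy":-0.035,"dz":0.035,"yaw":0}]'
python3 - <<'E'
from h import *
go(.5784,.1223,.1,-41)
ci=camera_info('wrist'); im,d=get_image('wrist'); np.savez('w4.npz',im=im,d=d,**ci); cv2.imwrite('pics/w4.png',im[:,:,::-1])
E
```

```text
time_s: 5.88
tcp_pos: [0.5791, 0.1162, 0.1623]
orientation: [0.0, 0.91, 0.414, -0.0]
contact_force: [0.6, -0.4, -3.2]
finger_gap: 0.0584
at [0.5791 0.1162 0.1623] yaw -41.12 tilt [-0.0004 -0.0007] j [-0.81  0.51  0.67  1.87 -0.4   0.9  -0.66] t 5.8833
shift [ 0.0042 -0.0046  0.0623] turn -0.12
```

View pics/w4.png

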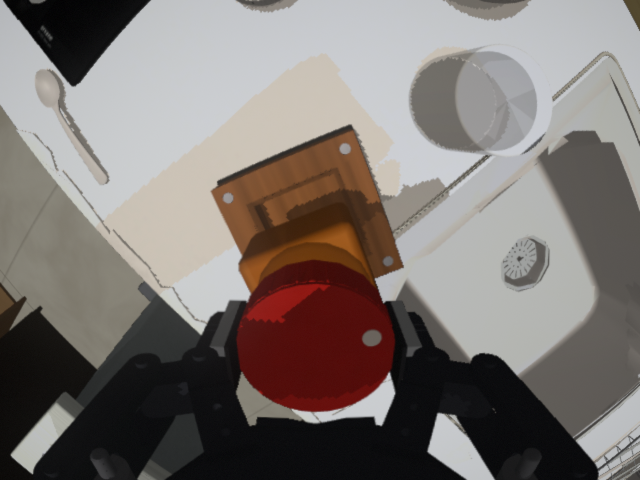

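Bolts are visible at (228,198), (345,149) and (388,261), the first and last being opposite corners. The jar's foot overhangs the pocket, roughly aligned, with its front face from (240,262) to (350,205).

```bash
cat >> h.py <<'E'
def bolts(im,ci,pts):
    P=[]
    for c in pts:
        p=im[c[1]-8:c[1]+9,c[0]-8:c[0]+9]; m=cv2.cvtColor(p,cv2.COLOR_RGB2HSV)[...,1]<90
        P.append(np.argwhere(m).mean(0)[::-1]+np.array(c)-8)
    return plane('wrist',np.array(P),.034,ci)
E
python3 - <<'E'
from h import *
f=np.load('w4.npz'); im,d=f['im'],f['d'].copy(); ci={k:f[k] for k in('K','origin','rotation')}
P=bolts(im,ci,[(228,198),(345,149),(388,261)]); print(P.round(4),'brace',(P[0]+P[2])/2)
for a,b in((0,1),(1,2)):
    e=P[b]-P[a]; print(np.degrees(np.arctan2(e[1],e[0])),np.hypot(*e[:2]))
under=.1623-.0787
v,u=np.indices(d.shape); C,uv=cloud('wrist',np.ones(d.shape,bool),d,ci); bad=C[:,2]<under-.005
d[uv[bad,1],uv[bad,0]]=0; im=im.copy(); im[uv[bad,1],uv[bad,0]]=0
jar(im,d,ci,under)
p=im[325:350,358:385]; q=np.argwhere(cv2.cvtColor(p,cv2.COLOR_RGB2HSV)[...,1]<110).mean(0)[::-1]+[358,325]
print('dot',q,plane('wrist',q,under+.095,ci))
E
```

```text
[[0.5501 0.1771 0.034 ]
 [0.6356 0.1482 0.034 ]
 [0.6067 0.0628 0.034 ]] brace [0.57844311 0.11993013 0.034     ]
-18.663236768560374 0.09016179840984384
-108.62351827946468 0.09020833395912384
z [0.0065 0.0466 0.075 ] foot rect ((0.5814919471740723, 0.11993575096130371), (0.05000157281756401, 0.05869012326002121), 70.81511688232422)
side 1638 angle -19.284674 pt [0.59151169 0.14127841 0.10958983] resid 0.004249410393709929
width 0.05796085578090039 centre [0.57984299 0.11436813]
cap top z 0.09563480079502769 cap ((0.5824266672134399, 0.11768315732479095), 0.03422599658370018)
dot [371.37890625 337.4609375 ] [[0.59981115 0.10695244 0.1786    ]]
```

```bash
python3 -m jog '[{"dx":0,"dy":0,"dz":0.01,"yaw":0},{"dx":0,"dy":0,"dz":0.02,"yaw":-0.3},{"dx":0,"dy":0,"dz":0.03,"yaw":-0.3},{"dx":0,"dy":0,"dz":0.035,"yaw":-0.3},{"dx":0,"dy":0,"dz":0.035,"yaw":-0.3},{"dx":0,"dy":0,"dz":0.035,"yaw":-0.3}]'
python3 - <<'E'
from h import *
go(.5784,.1217,.1,-40.8)
E
```

```text
time_s: 6.43
tcp_pos: [0.5789, 0.1177, 0.1267]
orientation: [0.0, 0.909, 0.417, -0.001]
contact_force: [-0.3, 0.4, -2.9]
finger_gap: 0.0582
at [0.5789 0.1177 0.1267] yaw -40.69 tilt [-0.001  -0.0005] j [-0.78  0.55  0.64  1.9  -0.44  0.83 -0.62] t 6.4333
shift [ 0.0028 -0.003   0.0267] turn 0.11
```

```bash
python3 -m jog '[{"dx":0.003,"dy":-0.003,"dz":0,"yaw":0},{"dx":0.003,"dy":-0.003,"dz":0.005,"yaw":0},{"dx":0.003,"dy":-0.003,"dz":0.005,"yaw":0},{"dx":0.003,"dy":-0.003,"dz":0.005,"yaw":0},{"dx":0.003,"dy":-0.003,"dz":0.005,"yaw":0}]'
python3 - <<'E'
from h import *
go(.5783,.1217,.1,-40.8)
ci=camera_info('wrist'); im,d=get_image('wrist'); cv2.imwrite('pics/w5.png',im[100:340,150:470,::-1].repeat(2,0).repeat(2,1))
for n in ['side']:
    im,d=get_image(n); cv2.imwrite('pics/side5.png',cv2.resize(im[170:290,190:350,::-1],None,fx=4,fy=4,interpolation=cv2.INTER_CUBIC))
E
```

```text
time_s: 6.85
tcp_pos: [0.5789, 0.122, 0.1224]
orientation: [0.0, 0.909, 0.417, 0.0]
contact_force: [0.5, -0.5, -3.8]
finger_gap: 0.0584
at [0.5789 0.122  0.1224] yaw -40.68 tilt [0.0001 0.    ] j [-0.78  0.56  0.63  1.9  -0.44  0.83 -0.62] t 6.85
shift [-0.0007 -0.0002  0.0224] turn 0.12
```

View pics/w5.png

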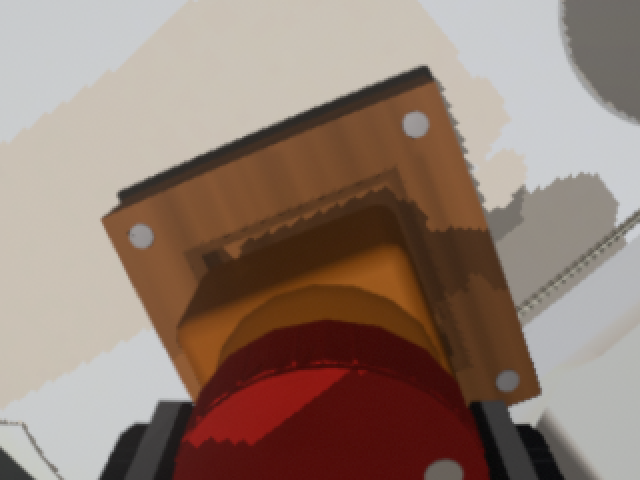

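The foot is square over the pocket and centred. Lowering in steps while watching the force.

```bash
python3 -m jog '[{"dx":-0.0005,"dy":0,"dz":0.004,"yaw":0},{"dx":-0.0005,"dy":0,"dz":0.008,"yaw":0},{"dx":-0.0005,"dy":0,"dz":0.012,"yaw":0},{"dx":-0.0005,"dy":0,"dz":0.016,"yaw":0},{"dx":-0.0005,"dy":0,"dz":0.018,"yaw":0},{"dx":-0.0005,"dy":0,"dz":0.018,"yaw":0}]'
python3 - <<'E'
from h import *
go(.5783,.1217,.0887,-40.8); print(state()['moment'])
E
```

```text
time_s: 7.45
tcp_pos: [0.5781, 0.1216, 0.1035]
orientation: [-0.0, 0.909, 0.417, -0.001]
contact_force: [0.5, -0.2, -2.0]
finger_gap: 0.0583
at [0.5781 0.1216 0.1035] yaw -40.69 tilt [-0.0012 -0.0004] j [-0.77  0.59  0.61  1.91 -0.46  0.79 -0.61] t 7.45
shift [0.0002 0.0001 0.0148] turn 0.11
[-0.027886    0.02779357  0.03389942]
```

No contact force 9 mm below the mouth, so it is entering the pocket.

```bash
python3 -m jog '[{"dx":0,"dy":0,"dz":0.004,"yaw":0},{"dx":0,"dy":0,"dz":0.008,"yaw":0},{"dx":0,"dy":0,"dz":0.011,"yaw":0},{"dx":0,"dy":0,"dz":0.013,"yaw":0},{"dx":0,"dy":0,"dz":0.0145,"yaw":0},{"dx":0,"dy":0,"dz":0.0155,"yaw":0},{"dx":0,"dy":0,"dz":0.0155,"yaw":0},{"dx":0,"dy":0,"dz":0.0155,"yaw":0}]'
python3 - <<'E'
from h import *
go(.5783,.1217,.0887,-40.8); print(state()['moment'])
E
```

```text
time_s: 8.12
tcp_pos: [0.5787, 0.1217, 0.0891]
orientation: [-0.0, 0.909, 0.417, 0.0]
contact_force: [-1.6, 0.2, -0.1]
finger_gap: 0.0584
at [0.5787 0.1217 0.0891] yaw -40.69 tilt [0.0004 0.0002] j [-0.75  0.61  0.6   1.91 -0.48  0.77 -0.59] t 8.1167
shift [-0.0003 -0.0003  0.0004] turn 0.11
[0.00734458 0.11099662 0.03749578]
```

```bash
python3 -m jog '[{"dx":0,"dy":0,"dz":0.001,"yaw":0},{"dx":0,"dy":0,"dz":0.002,"yaw":0},{"dx":0,"dy":0,"dz":0.002,"yaw":0},{"dx":0,"dy":0,"dz":0.002,"yaw":0},{"dx":0,"dy":0,"dz":0.002,"yaw":0}]'
python3 - <<'E'
from h import *
go(.5783,.1217,.0887,-40.8); print(state()['moment'])
ci=camera_info('wrist'); im,d=get_image('wrist'); m=big(red(im)); C,_=cloud('wrist',m,d,ci); print('cap top z',np.median(C[:,2]),'expect',.105)
E
```

```text
time_s: 8.53
tcp_pos: [0.5789, 0.1217, 0.0887]
orientation: [-0.001, 0.909, 0.417, 0.001]
contact_force: [-6.5, 0.2, 16.6]
finger_gap: 0.0586
at [0.5789 0.1217 0.0887] yaw -40.7 tilt [0.0004 0.0017] j [-0.75  0.61  0.6   1.91 -0.48  0.77 -0.59] t 8.5333
shift [-0.0004 -0.0004  0.    ] turn 0.1
[-0.03496444  1.45094736  0.0122857 ]
cap top z 0.10567494015094397 expect 0.105
```

Seated: the height matches exactly and it presses with 16 N. Now I ease the push, grip harder, and turn counterclockwise (negative tool yaw).

```bash
python3 -m jog '[{"dx":-0.0003,"dy":-0.0003,"dz":-0.0008,"yaw":0},{"dx":-0.0003,"dy":-0.0003,"dz":-0.0008,"yaw":0},{"dx":-0.0003,"dy":-0.0003,"dz":-0.0008,"yaw":-3},{"dx":-0.0003,"dy":-0.0003,"dz":-0.0008,"yaw":-6},{"dx":-0.0004,"dy":-0.0003,"dz":-0.0008,"yaw":-10},{"dx":-0.0005,"dy":-0.0003,"dz":-0.0008,"yaw":-15},{"dx":-0.0006,"dy":-0.0003,"dz":-0.0008,"yaw":-20},{"dx":-0.0006,"dy":-0.0003,"dz":-0.0008,"yaw":-20}]' 0 110
python3 - <<'E'
from h import *
go(.5783,.1217,.0887,-40.8+72); print(state()['moment'])
ci=camera_info('wrist'); im,d=get_image('wrist'); np.savez('w6.npz',im=im,d=d,**ci)
cv2.imwrite('pics/w6.png',im[100:420,150:470,::-1].repeat(2,0)[:600].repeat(2,1))
E
```

```text
time_s: 9.25
tcp_pos: [0.5785, 0.1219, 0.0889]
orientation: [-0.001, 0.822, 0.57, 0.001]
contact_force: [-4.3, 1.0, 9.9]
finger_gap: 0.0576
at [0.5785 0.1219 0.0889] yaw -20.48 tilt [0.0011 0.002 ] j [-0.69  0.58  0.5   1.91 -0.4   0.75 -0.31] t 9.25
shift [-0.0002 -0.0001  0.0002] turn -51.68
[ 0.13441184  0.77771299 -0.12116453]
```

View pics/w6.png

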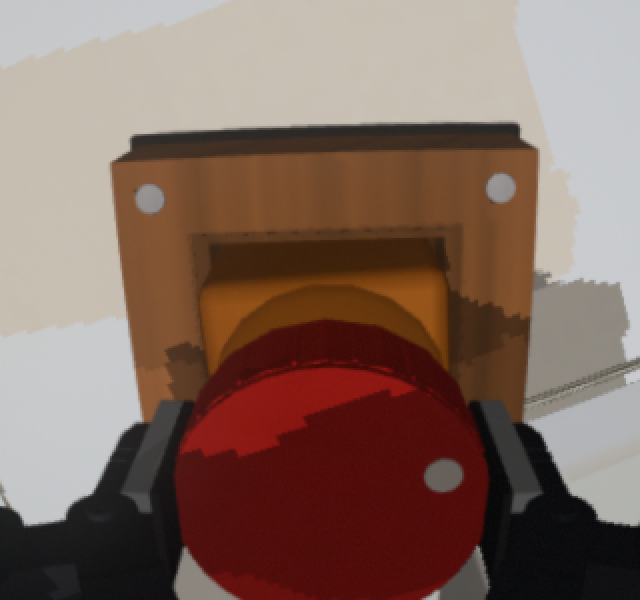

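The jar stays square in the pocket and the cap turned about 20° with the fingers: the dot is fixed relative to them and the foot is parallel to the brace. Continuing to about 72°.

```bash
python3 -m jog '[{"dx":-0.0001,"dy":0,"dz":0,"yaw":-7},{"dx":-0.0002,"dy":0,"dz":0,"yaw":-14},{"dx":-0.0003,"dy":-0.0001,"dz":0,"yaw":-21},{"dx":-0.0004,"dy":-0.0001,"dz":-0.0002,"yaw":-28},{"dx":-0.0005,"dy":-0.0001,"dz":-0.0002,"yaw":-35},{"dx":-0.0006,"dy":-0.0001,"dz":-0.0004,"yaw":-42},{"dx":-0.0006,"dy":-0.0001,"dz":-0.0004,"yaw":-48},{"dx":-0.0006,"dy":-0.0001,"dz":-0.0004,"yaw":-52}]'
python3 - <<'E'
from h import *
go(.5783,.1217,.0887,-40.8+72); print(state()['moment'])
ci=camera_info('wrist'); im,d=get_image('wrist'); np.savez('w7.npz',im=im,d=d,**ci)
C,_=cloud('wrist',big(red(im)),d,ci); print('cap top z',np.median(C[:,2]))
p=im[325:350,358:385]; q=np.argwhere(cv2.cvtColor(p,cv2.COLOR_RGB2HSV)[...,1]<110); print(len(q),q.mean(0)[::-1]+[358,325],plane('wrist',q.mean(0)[::-1]+[358,325],.106,ci))
E
```

```text
time_s: 9.97
tcp_pos: [0.5778, 0.1218, 0.089]
orientation: [-0.0, 0.488, 0.873, 0.001]
contact_force: [-3.2, 2.1, 7.0]
finger_gap: 0.0578
at [0.5778 0.1218 0.089 ] yaw 31.56 tilt [0.0003 0.0019] j [-0.51  0.54  0.26  1.9  -0.21  0.72  0.42] t 9.9667
shift [-0.0004  0.0004  0.0003] turn 0.36
[ 0.33994826  0.78060299 -0.46804372]
cap top z 0.10566323887063482
254 [371.27952756 337.1496063 ] [[0.59192594 0.13778083 0.106     ]]
```

The cap has turned 71.7°, computed from the dot. Lifting straight up about 34 mm.

```bash
python3 -m jog '[{"dx":0,"dy":0,"dz":-0.002,"yaw":0},{"dx":0,"dy":0,"dz":-0.004,"yaw":0},{"dx":0,"dy":0,"dz":-0.008,"yaw":0},{"dx":0,"dy":0,"dz":-0.014,"yaw":0},{"dx":0,"dy":0,"dz":-0.021,"yaw":0},{"dx":0,"dy":0,"dz":-0.028,"yaw":0},{"dx":0,"dy":0,"dz":-0.034,"yaw":0},{"dx":0,"dy":0,"dz":-0.035,"yaw":0}]'
python3 -m jog '[{"dx":0,"dy":0,"dz":0,"yaw":0},{"dx":0,"dy":0,"dz":0,"yaw":0},{"dx":0,"dy":0,"dz":0,"yaw":0},{"dx":0,"dy":0,"dz":0,"yaw":0}]'
python3 - <<'E'
from h import *
go(.5783,.1217,.123,31.5); print(state()['moment'],abs(state()['joint_velocities']).max())
ci=camera_info('wrist'); im,d=get_image('wrist'); np.savez('w8.npz',im=im,d=d,**ci)
C,_=cloud('wrist',big(red(im)),d,ci); print('cap top z',np.median(C[:,2]))
a=im[100:400,150:470,::-1]
im,d=get_image('side'); b=cv2.resize(im[150:290,190:340,::-1],(320,300),interpolation=cv2.INTER_CUBIC)
cv2.imwrite('pics/w8.png',np.hstack([a,b]))
E
```

```text
time_s: 10.68
tcp_pos: [0.5786, 0.1209, 0.1246]
orientation: [0.001, 0.49, 0.872, 0.001]
contact_force: [0.4, 0.1, -0.5]
finger_gap: 0.0581
time_s: 11.02
tcp_pos: [0.5773, 0.1208, 0.1226]
orientation: [-0.0, 0.49, 0.872, -0.0]
contact_force: [-0.1, -0.2, -0.3]
finger_gap: 0.0574
at [0.5773 0.1208 0.1226] yaw 31.32 tilt [-0.0007 -0.0003] j [-0.53  0.49  0.28  1.88 -0.19  0.79  0.4 ] t 11.0167
shift [ 0.0003  0.0013 -0.0004] turn -0.18
[ 0.02374436 -0.02481976  0.05305149] 0.0009963961427961205
cap top z 0.1392497791881455
```

View pics/w8.png

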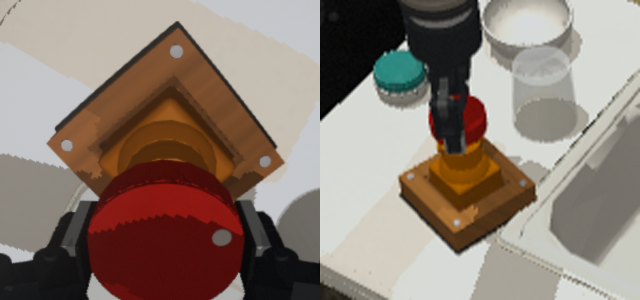

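The lifted cap is level and clear of the jar, which stays seated in the brace. The wrist force fell to about −0.3 N, so only the cap is carried. Handing in.

```bash
python3 -c "
from bench import *
print(hand_in())"
```

```text
the job is handed in; nothing more can be done
None
```

The jar is seated in the brace with its cap off. The gripper is holding the cap level about 20 mm above the jar's mouth. I handed the job in at about 11 s; it reports no verdict.

**What I did:** I carried the jar by its cap to the brace and set it fully down in the pocket. The height matched the pocket floor and it pressed with about 16 N. I then turned the cap 72° counterclockwise in one grasp and lifted it straight up.

**Last checks:**
- **Cap:** the dot measured 71.7° of turn just before the lift. The cap's top then rose 33.6 mm, tool tilt is under 0.001 rad, and the arm was still.
- **Jar:** the last pictures show it upright and square in the pocket. Wrist force fell from about −3 N while carrying the jar to about −0.3 N, so the cap came away clean.
- **Other things:** the last picture shows the glass and timer where they were. I did not re-measure any of the four, but the arm stayed clear of them.

**Disagreements:** the fixed cameras and the wrist camera placed things 2–3 mm apart, and I used the wrist camera. A sideways force of 3–6 N while the jar was pressed in the pocket was gone after the lift. No check failed.

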